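# Seat a gift box in the ribbon-tying jig and snap the hold-down lever over

### The arm

A 6-joint arm with a two-finger parallel gripper is mounted at the origin on a cart in front of the work surface, level with it; the furniture and walls round the work are solid. World frame = base frame: x ahead of the robot, y to its left, z up, the work surface at z = 0. Lengths are in m, angles in rad, forces in N, time in s.
With the tool pointing down it reaches from about 0.425 to 0.95 m from the base axis. Payload 3.5 kg.
Tool frame: the origin (TCP) lies midway between the tips of the shut fingers; the grasp point (between the pads) lies 19 mm behind it; x points along the fingers, y is the direction in which the jaws open and shut, and the axes are right-handed (so a half turn about x gives the same grasp; the last joint's range is limited). The gripper opens to 85 mm and grips with 20 to 120 N. Pads are 22 mm wide; open, the fingers measure 114 mm over their backs; the gripper's body (76 mm by 85 mm) begins 54 mm behind the grasp point. The pads swing forward as they close: fully open they stand 13 mm farther back than shut.
Start: joints at [1.141, 0.286, 1.577, -0, 1.279, -0.15], TCP at [0.186, 0.649, 0.231] pointing down, gripper open.
Joint ranges: [-2.77, 2.77], [-0.9, 2.22], [0.21, 2.48], [-1.53, 4.67], [0.24, 2.81], [-2.84, 2.84]. Speed limits (rad/s): [2.79, 2.79, 3.14, 3.14, 3.14, 3.14].

### API

Orientations are given as a unit quaternion [x, y, z, w].
In Python, from plant import ctrl, vision gives the robot as it stands. The module is installed in compiled form; this text tells all that it offers.
- The arm moves only by the tool play_rows, never from a script. Its arguments are lists of equal length, an entry for each row: "claw": the closure in counts, from 0 (fully open) to 255 (shut); "travel": the shift along the tool's x, y, z in m, a list of three; "dr": the turn, a rotation vector about the tool's x, y, z in rad, a list of three. In form: {"claw": [claw, ...], "travel": [[tx, ty, tz], ...], "dr": [[wx, wy, wz], ...]}. A call has 1 to 20 rows; each row is the pose to reach, as a shift and turn from the pose measured when the call began, along the tool's axes at that moment; what a row does not reach only later rows make up. A row lasts 1/10 s, in which the tool goes at most 50 mm and 8.59 degrees, less where a joint would pass 70% of its speed; a pose out of reach is approached as far as the arm can. A call with a gripper value outside its range is refused whole. The fingers move at their own pace and stop on an object; "force" is the grip in N (left out, the last holds). Time passes only in rows, so rows that repeat a pose let the fingers close. It gives the time, the measured TCP pose, the force and the opening at its end, in the units of the state.
- ctrl.get_state(): the state, without advancing time (a new reading comes with each control period).
- vision.read_camera(name): name is "scene" or "side" or "wrist"; returns a dict with "img" (420x560x3 uint8, red, green, blue), "range_z" (420x560 float32, m along the optical axis (not along the pixel's ray), 0 where there is no reading), "K" (3x3 intrinsics, pixels), "world_to_cam" (4x4, takes a point from world to camera coordinates). Camera axes: x right, y up, looking along -z (the intrinsics and any distortion apply to the point x, -y, -z); pixel columns grow to the right and rows downward; lengths in m; the calibration is good to about 2 mm. The wrist camera is an equidistant fisheye: a pixel r from the principal point sees the ray r / f radians off the axis. A picture is of the moment at which its call begins.
- ctrl.sign_off(): hands the job in, once; it reports no verdict.
The state is a dict: "time": time; "qpos": joint angles; "dq": joint speeds; "joint_efforts": joint torques, N m; "eef_pos": TCP position; "tcp_rot": TCP orientation; "contact_force": force on the tool from outside, world axes, zero at the start; "wrist_torque": the same for the moment, N m; "opening": opening from 0.0 (shut) to 1.0 (fully open).
Only numpy, scipy, OpenCV 4.12 (cv2) and the standard library are available. Lean on these libraries where they do the work, as an engineer would, in place of code of your own. Each camera call takes 0.05 s, during which the arm holds its last target.

### The job

Get the gift box ready for ribbon tying without picking anything up: with the fingertips push the box that lies between the rails of the plywood jig fully home against the jig's end stop, and then push the jig's upright toggle lever over past its centre so that it snaps across and its rubber foot holds the box down. Do not lift or tip the box, leave the scissors, ribbon spool and marker where they lie, and finish with the hand clear.

Things in the scene. Friction and masses are not known exactly. Their poses are not given: they have to be found in the camera images.
- jig: Fixed plywood jig, plate 270 x 370 mm, 12 mm thick, from x = -175 to +95 mm. Origin on the worktop under the centre of the place where the box belongs; +x points to the end stop, +y to its left, z up. The 30 mm high aluminium end stop has its face at x = +73 mm. The lever bracket stands outside the right rail, at y = -152 mm, 34 mm wide.
- jig_seat (a point): Centre of the box's home place on the plate's top, 12 mm above the jig's origin. Two aluminium guide rails, 22 mm high, run along jig x from -115 to +84 mm; their inner faces are at jig y = +122 and -122 mm.
- parcel_center (a point): Centre (half-way up) of the loose closed kraft gift box that lies between the jig's rails, long side across them: 234 mm along jig y, 144 mm along jig x, 62 mm high, 0.2 to 0.45 kg, sliding easily on the plate. It starts 35 to 55 mm short of the end stop; home is jig x = +1 mm.
- lever_grip (a point): Point on the axis of the lever's black round grip (18 mm thick), 88 mm from the pivot; the grip ends 33 mm farther out and 37 mm nearer the pivot. Open, the lever leans 28 degrees from upright away from the box (to jig -y): this point is then 168 mm above the worktop and 41 mm outside the pivot. The top end rises to 211 mm as the lever passes upright.
- lever_pivot (a point): Pivot of the lever, at jig (0, -152, 90) mm; the lever swings about the jig's x axis, in the jig's y-z plane. A short arm with a rubber foot (16 mm across, 46 mm from the pivot) points up over the box while the lever is open and comes down onto the box's edge when it is thrown.
- clamp_lever (a joint): Lever angle, rad: 0 open (leaning away from the box), grows as the grip is pushed toward the box (jig +y), upright at 0.49, about 0.98 with the foot on the box (leaning 28 degrees over it), stop at 1.03. A spring drives it away from centre (0.5) both ways, about 0.4 N m at each end: 5 N at the grip starts it, past 0.5 it snaps over by itself.
- scissors: Scissors with plastic loops, 87 x 199 x 9 mm, flat on the worktop to the right of the jig; origin about the middle, on the underside. Leave alone.
- ribbon_spool: Spool of ribbon, about 72 mm across and 32 mm high with a loose ribbon end, on the worktop at the front right of the jig; the spool's centre lies 16 mm along x and 30 mm along y from its origin. Leave alone.
- marker: Marker pen, 135 mm long, 16 mm thick, on the worktop to the left of the jig; origin at the middle, on the underside. Leave alone.
- parcel: The same gift box; origin at the centre of its underside, z up, x along its 234 mm length.

How it is judged:
On the way, in this order (a step that is already met when the one before it is completed fails the run):
1. the box is home against the end stop while the lever is still open (x of parcel_center in the frame of jig above -0.005 m and z of parcel_center in the frame of jig between 0.038 and 0.048 m and value of joint clamp_lever below 0.3 rad), for 0.1 s.
2. the lever has snapped over onto the box (x of parcel_center in the frame of jig above -0.005 m and value of joint clamp_lever above 0.9 rad and contact force between clamp_lever and parcel above 2 N), for 0.2 s.
At the end, for the whole second after the job is handed in: The box lies flat on the jig within 5 mm of home against the end stop, at rest; the lever is thrown (joint above 0.9 rad) and its foot presses on the box with more than 2 N; nothing else has been moved by more than 20 mm (all of step 2 and z of parcel_center in the frame of jig between 0.038 and 0.048 m and angle between parcel's own z axis and vertical below 0.06 rad and linear speed of parcel below 0.02 m/s); the robot touches nothing.
It fails at once if the box is lifted or tipped (z of parcel_center in the frame of jig above 0.055 m or angle between parcel's own z axis and vertical above 0.15 rad).
It fails at once if the scissors is disturbed (distance of scissors from where it was at the start of the episode above 0.02 m).
It fails at once if the ribbon spool is disturbed (distance of ribbon_spool from where it was at the start of the episode above 0.02 m).
It fails at once if the marker is disturbed (distance of marker from where it was at the start of the episode above 0.02 m).
It also fails if it takes over 43 s, if anything falls off the work surface, if the arm or the gripper's body presses on something with over 40 N, if the wrist force passes 120 N, or if a joint passes its speed limit or range.

## Working session

There is one attempt and no reset: what is moved stays moved. The work goes in short steps, Python scripts to look and compute and a tool call to move; the robot and the scene stay as the last step left them, time stands still between calls to the robot, and variables do not carry over. Pictures are saved under pics/ and viewed, and the job is handed in when it is done.

Besides the shell and the picture viewer there is one more tool, called by a JSON object that holds its "fn" and its "kwargs", one argument or row to a line. play_rows: Moves the arm, as the interface text tells. Its arguments: {"type":"object","properties":{"claw":{"type":"array","items":{"type":"number"}},"travel":{"type":"array","items":{"type":"array","items":{"type":"number"}}},"dr":{"type":"array","items":{"type":"array","items":{"type":"number"}}},"force":{"type":"number"}},"required":["claw","travel","dr"]}

```bash
mkdir -p pics
cat > h.py <<'E'
import numpy as np, cv2
from plant import ctrl, vision
def snap(n,f):
    d=vision.read_camera(n); cv2.imwrite(f'pics/{f}.png',d['img'][:,:,::-1]); np.savez(f'pics/{f}.npz',**d); return d
def load(f): return dict(np.load(f'pics/{f}.npz'))
def cloud(d):
    z=d['range_z']; h,w=z.shape; u,v=np.meshgrid(np.arange(w),np.arange(h)); K=d['K']
    p=np.stack([(u-K[0,2])/K[0,0]*z,-(v-K[1,2])/K[1,1]*z,-z,np.ones_like(z)],-1)
    P=p@np.linalg.inv(d['world_to_cam']).T; P=P[...,:3]; P[z==0]=np.nan; return P
def rayplane(d,u,v,h):
    K=d['K'];T=np.linalg.inv(d['world_to_cam']); r=T[:3,:3]@np.array([(u-K[0,2])/K[0,0],-(v-K[1,2])/K[1,1],-1]); o=T[:3,3]
    return o+r*(h-o[2])/r[2]
E
python3 - <<'E'
from h import *
s=ctrl.get_state(); print({k:np.round(v,3) for k,v in s.items()})
for n in ['scene','side']:
    d=snap(n,n+'0'); print(n,d['K'].round(1).tolist(),np.linalg.inv(d['world_to_cam'])[:3,3].round(3))
E
```

```text
{'time': np.float64(0.0), 'qpos': array([ 1.141,  0.287,  1.578,  0.   ,  1.279, -0.15 ]), 'dq': array([0.001, 0.001, 0.   , 0.   , 0.002, 0.001]), 'joint_efforts': array([-1.0000e-03, -4.0597e+01, -2.9263e+01, -0.0000e+00,  6.0000e-03,
        0.0000e+00]), 'eef_pos': array([0.186, 0.648, 0.23 ]), 'tcp_rot': array([ 0.098,  0.7  , -0.099,  0.7  ]), 'contact_force': array([ 0.482, -0.368,  0.274]), 'wrist_torque': array([ 0.017, -0.011, -0.058]), 'opening': np.float64(0.997)}
scene [[485.3, 0.0, 282.9], [0.0, 485.3, 211.5], [0.0, 0.0, 1.0]] [0.009 1.13  0.812]
side [[438.1, 0.0, 282.8], [0.0, 438.1, 211.6], [0.0, 0.0, 1.0]] [ 0.204 -0.655  0.773]
```

View pics/scene0.png

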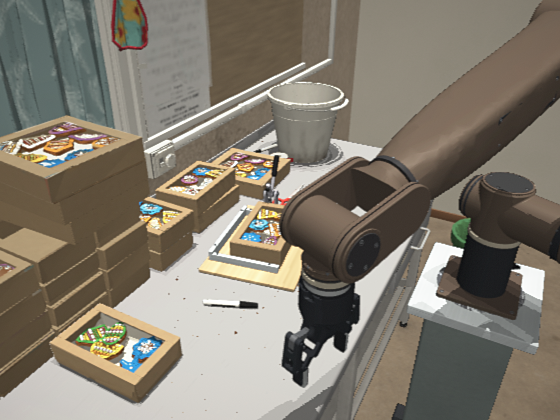

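View pics/side0.png

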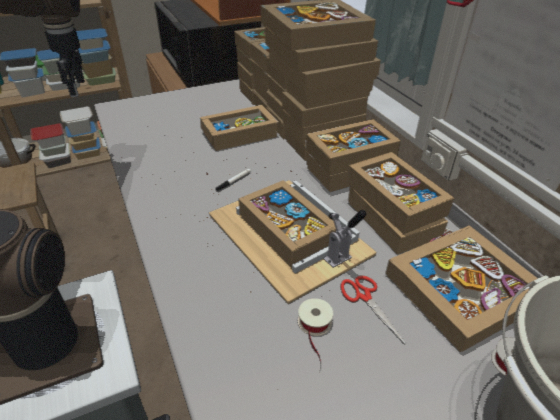

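The side view shows the jig with its plate corners at about (211,213), (291,294) and (374,254). The lever grip is near (357,217), the spool at (315,315), the scissors at (372,300) and the marker at (233,180). I'll crop the image and measure these.

Run:
```python
from h import *
d=load('side0'); im=d['img'][160:350,195:420,::-1]; cv2.imwrite('pics/crop0.png',cv2.resize(im,None,fx=3.5,fy=3,interpolation=cv2.INTER_CUBIC)[:600,:800])
P=cloud(d)
for n,uv in dict(tableA=(250,300),plate=(290,280),boxtop=(290,212),spool=(315,305),marker=(233,180),grip=(357,217)).items(): print(n,P[uv[1],uv[0]].round(3))
for (u,v) in [(211,213),(291,294),(374,254)]: print(rayplane(d,u,v,0.012).round(3))
```

```text
tableA [ 0.413 -0.066  0.004]
plate [ 0.515 -0.059  0.015]
boxtop [0.591 0.1   0.07 ]
spool [ 0.524 -0.158  0.033]
marker [0.533 0.365 0.014]
grip [ 0.648 -0.094  0.184]
[0.426 0.247 0.012]
[ 0.5   -0.095  0.012]
[ 0.74  -0.067  0.012]
```

View pics/crop0.png

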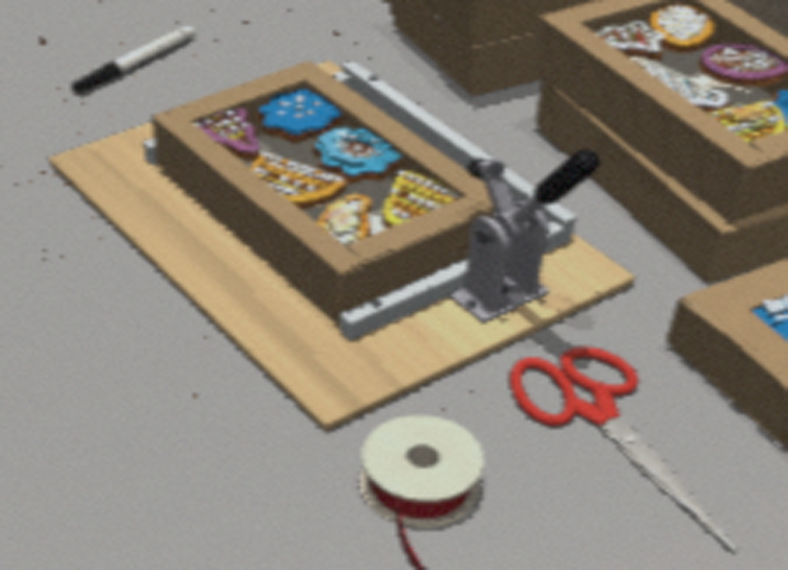

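```bash
cat >> h.py <<'E'
def jigfit(d):
    hsv=cv2.cvtColor(d['img'],cv2.COLOR_RGB2HSV); P=cloud(d)
    return hsv,P
E
python3 - <<'E'
from h import *
d=load('side0'); c=[]
for (u,v) in [(209.3,212.7),(287.9,302.7),(376,253.3)]: c.append(rayplane(d,u,v,0.012))
c=np.array(c); print(c.round(3), np.linalg.norm(c[0]-c[1]),np.linalg.norm(c[2]-c[1]))
hsv,P=jigfit(d)
# table plane bias
m=(abs(P[...,0]-.4)<.06)&(abs(P[...,1])<.1); print('table z',np.nanmedian(P[m][:,2]))
x=(c[2]-c[1])[:2]; x/=np.linalg.norm(x); y=(c[0]-c[1])[:2]; y/=np.linalg.norm(y); print(x,y,np.degrees(np.arctan2(x[1],x[0])),np.degrees(np.arctan2(-y[0],y[1])))
# wood mask
h,s,v=[hsv[...,i].astype(int) for i in range(3)]
roi=np.zeros(h.shape,bool); roi[160:320,200:390]=1
print('plate hsv',hsv[285,290], 'boxside',hsv[238,260],'boxrim',hsv[200,250])
w=roi&(h>10)&(h<25)&(s>75)&(v>150)
o=d['img'].copy(); o[w]=[255,0,255]; cv2.imwrite('pics/wood.png',cv2.resize(o[150:330,190:400,::-1],None,fx=3.5,fy=3.2))
E
```

```text
[[ 0.422  0.25   0.012]
 [ 0.483 -0.114  0.012]
 [ 0.746 -0.067  0.012]] 0.3689081491575978 0.2669325720900629
table z 0.0014494149573102133
[0.9844907  0.17543679] [-0.16471454  0.98634128] 10.104077531047354 9.480651754087603
plate hsv [ 18  93 190] boxside [ 19  92 188] boxrim [ 18  79 113]
```

View pics/wood.png

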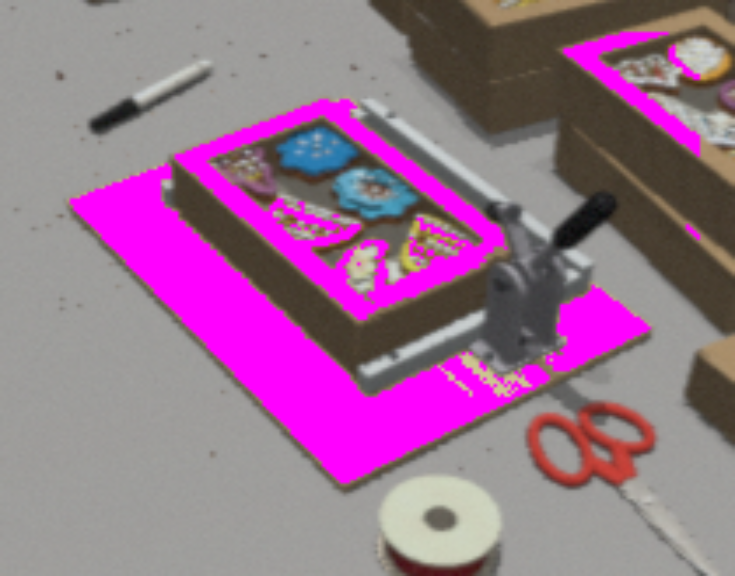

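```bash
cat >> h.py <<'E'
def jigframe():
    d=load('side0')
    c=np.array([rayplane(d,u,v,.012)[:2] for (u,v) in [(209.3,212.7),(287.9,302.7),(376,253.3)]])
    j=np.array([[-.175,.185],[-.175,-.185],[.095,-.185]])
    cm,jm=c.mean(0),j.mean(0); H=(j-jm).T@(c-cm); a=np.arctan2(H[0,1]-H[1,0],H[0,0]+H[1,1])
    R=np.array([[np.cos(a),-np.sin(a)],[np.sin(a),np.cos(a)]]); t=cm-R@jm
    return R,t,a
def j2w(p):
    R,t,a=jigframe(); p=np.asarray(p,float); return np.r_[R@p[:2]+t,p[2:]]
def w2j(p):
    R,t,a=jigframe(); p=np.asarray(p,float); return np.concatenate([(p[...,:2]-t)@R,p[...,2:]],-1)
E
python3 - <<'E'
from h import *
R,t,a=jigframe(); print('jig',t,np.degrees(a))
d=load('side0'); P=cloud(d); J=w2j(P)
hsv=cv2.cvtColor(d['img'],cv2.COLOR_RGB2HSV); V=hsv[...,2].astype(int)
# grip: dark pixels near expected
m=(V<60)&(J[...,2]>.12)&(abs(J[...,0])<.06)&(abs(J[...,1]+.19)<.08)
print('grip n',m.sum(),J[m].mean(0).round(3),J[m].min(0).round(3),J[m].max(0).round(3))
# box top
m=(abs(J[...,2]-.075)<.008)&(abs(J[...,0])<.15)&(abs(J[...,1])<.13)
q=J[m]; print('boxtop',m.sum(),np.percentile(q,[1,50,99],axis=0).round(3))
# box top edges via image corners (near-left (155,119)crop, near-right (343,268))
for (u,v) in [(155,119),(343,268)]:
    print('box corner', w2j(rayplane(d,195+u/3.5,160+v/3,.074)).round(3))
# scene check
for g in [(0,-.193,.168),(0,-.152,.09),(.073,0,.042)]:
    print(g,j2w(g).round(3), np.hypot(*j2w(g)[:2]).round(3))
# spool, scissors, marker in jig frame
for n,(lo,hi,f) in dict(red=((0,10),0,0)).items():
    m=((hsv[...,0]<6)|(hsv[...,0]>174))&(hsv[...,1]>130)&(P[...,2]<.05)&(abs(J[...,0])<.4)&(abs(J[...,1])<.5)
    print('red',np.percentile(J[m],[2,98],axis=0).round(3))
ds=load('scene0')
def proj(d,p):
    c=d['world_to_cam']@np.r_[p,1]; K=d['K']; return (K[0,0]*c[0]/-c[2]+K[0,2],K[1,1]*-c[1]/-c[2]+K[1,2])
for g in [(0,-.193,.168),(-.175,.185,.012),(-.175,-.185,.012),(.095,.185,.012)]: print(g,np.round(proj(ds,j2w(g))),np.round(proj(d,j2w(g))))
E
```

```text
jig [0.62380105 0.0981477 ] 9.580132159465098
grip n 155 [-0.004 -0.189  0.175] [-0.01  -0.205  0.126] [ 0.006 -0.111  0.201]
boxtop 2542 [[-0.116 -0.113  0.067]
 [-0.051 -0.004  0.075]
 [ 0.029  0.124  0.079]]
box corner [-0.115  0.118  0.074]
box corner [-0.107 -0.108  0.074]
(0, -0.193, 0.168) [ 0.656 -0.092  0.168] 0.662
(0, -0.152, 0.09) [ 0.649 -0.052  0.09 ] 0.651
(0.073, 0, 0.042) [0.696 0.11  0.042] 0.704
red [[-0.181 -0.386  0.005]
 [ 0.25  -0.207  0.049]]
(0, -0.193, 0.168) [277. 164.] [359. 221.]
(-0.175, 0.185, 0.012) [295. 289.] [209. 213.]
(-0.175, -0.185, 0.012) [328. 218.] [287. 303.]
(0.095, 0.185, 0.012) [199. 268.] [290. 180.]
```

```bash
cat >> h.py <<'E'
from scipy.spatial.transform import Rotation as Ro
def goto(jp, turn=True):
    s=ctrl.get_state(); R=Ro.from_quat(s['tcp_rot']); a=jigframe()[2]
    w=j2w(jp); tr=R.inv().apply(w-s['eef_pos'])
    best=None
    for sg in (1,-1):
        y=sg*np.array([-np.sin(a),np.cos(a),0]); x=np.array([0,0,-1.]); z=np.cross(x,y)
        T=Ro.from_matrix(np.c_[x,y,z]); r=(R.inv()*T).as_rotvec()
        if best is None or np.linalg.norm(r)<np.linalg.norm(best): best=r
    print('now jig',w2j(s['eef_pos']).round(4),'F',s['contact_force'].round(2),'t',s['time'].round(2),'->',np.round(jp,3),'world',w.round(3),'travel',tr.round(4).tolist(),'dr',best.round(3).tolist(),'op',s['opening'])
E
python3 - <<'E'
from h import *
goto([-.165,0,.2])
print(ctrl.get_state()['qpos'])
E
```

```text
Traceback (most recent call last):
  File "h.py", line 36, in goto
    print('now jig',w2j(s['eef_pos']).round(4),'F',s['contact_force'].round(2),'t',s['time'].round(2),'->',np.round(jp,3),'world',w.round(3),'travel',tr.round(4).tolist(),'dr',best.round(3).tolist(),'op',s['opening'])
                                                                                   ^^^^^^^^^^^^^^^
AttributeError: 'float' object has no attribute 'round'
```

```bash
sed -i "s/s\['time'\].round(2)/round(float(s['time']),2)/" h.py
python3 - <<'E'
from h import *
goto([-.165,0,.2])
print(ctrl.get_state()['qpos'])
E
```

```text
now jig [-0.34    0.6152  0.23  ] F [0.65 0.42 0.05] t 0.1 -> [-0.165  0.     0.2  ] world [0.461 0.071 0.2  ] travel [0.0309, -0.4791, 0.4238] dr [-0.447, -0.001, 0.002] op 0.9998199837719819
[ 1.14103833e+00  2.87141804e-01  1.57803352e+00  1.03907121e-05
  1.27859706e+00 -1.50001599e-01]
```

{"fn": "play_rows", "kwargs": {
  "claw": [255,255,255,255,255,255,255,255,255,255,255,255,255,255,255,255,255,255,255,255],
  "travel": [
    [0.031,-0.479,0.424],
    [0.031,-0.479,0.424],
    [0.031,-0.479,0.424],
    [0.031,-0.479,0.424],
    [0.031,-0.479,0.424],
    [0.031,-0.479,0.424],
    [0.031,-0.479,0.424],
    [0.031,-0.479,0.424],
    [0.031,-0.479,0.424],
    [0.031,-0.479,0.424],
    [0.031,-0.479,0.424],
    [0.031,-0.479,0.424],
    [0.031,-0.479,0.424],
    [0.031,-0.479,0.424],
    [0.031,-0.479,0.424],
    [0.031,-0.479,0.424],
    [0.031,-0.479,0.424],
    [0.031,-0.479,0.424],
    [0.031,-0.479,0.424],
    [0.031,-0.479,0.424]
  ],
  "dr": [
    [-0.447,0,0],
    [-0.447,0,0],
    [-0.447,0,0],
    [-0.447,0,0],
    [-0.447,0,0],
    [-0.447,0,0],
    [-0.447,0,0],
    [-0.447,0,0],
    [-0.447,0,0],
    [-0.447,0,0],
    [-0.447,0,0],
    [-0.447,0,0],
    [-0.447,0,0],
    [-0.447,0,0],
    [-0.447,0,0],
    [-0.447,0,0],
    [-0.447,0,0],
    [-0.447,0,0],
    [-0.447,0,0],
    [-0.447,0,0]
  ],
  "force": 40
}}

```text
time: 2.1
eef_pos: [0.4612, 0.0712, 0.2]
tcp_rot: [-0.06, 0.705, 0.059, 0.704]
contact_force: [-0.2, -0.1, -0.8]
opening: -0.002
```

Run:
```python
from h import *
snap('side','side1');snap('wrist','wrist1')
goto([-.155,0,.03])
```

```text
now jig [-0.1648  0.0002  0.2   ] F [ 0.56 -0.4  -0.67] t 2.2 -> [-0.155  0.     0.03 ] world [0.471 0.072 0.03 ] travel [0.17, 0.0001, 0.01] dr [0.001, -0.001, 0.002] op 0.0019676210346170966
```

View pics/side1.png

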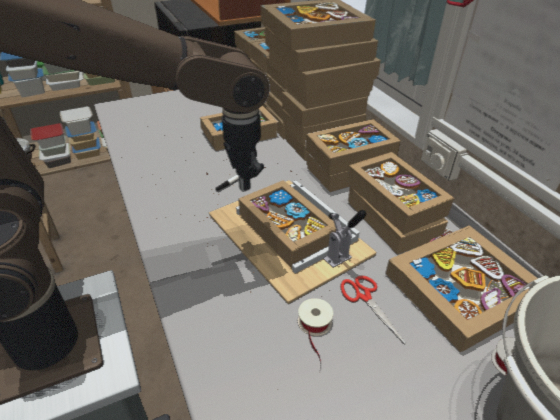

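View pics/wrist1.png

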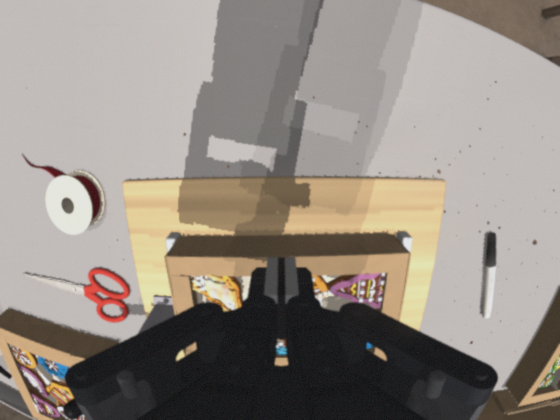

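The hand is ahead of the box and centred: the fingertips show at (282,265) in the wrist view. Next I descend in front of the box.

{"fn": "play_rows", "kwargs": {
  "claw": [255,255,255,255,255,255,255,255],
  "travel": [
    [0.04,0,0.005],
    [0.08,0,0.01],
    [0.11,0,0.01],
    [0.14,0,0.01],
    [0.16,0,0.01],
    [0.168,0,0.01],
    [0.168,0,0.01],
    [0.168,0,0.01]
  ],
  "dr": [
    [0,0,0],
    [0,0,0],
    [0,0,0],
    [0,0,0],
    [0,0,0],
    [0,0,0],
    [0,0,0],
    [0,0,0]
  ]
}}

```text
time: 3.0
eef_pos: [0.472, 0.0723, 0.033]
tcp_rot: [-0.06, 0.704, 0.058, 0.705]
contact_force: [-0.1, 0.0, 0.1]
opening: 0.004
```

Run:
```python
from h import *
goto([-.09,0,.032])
```

```text
now jig [-0.154  -0.0003  0.033 ] F [-0.05  0.02  0.1 ] t 3.0 -> [-0.09   0.     0.032] world [0.535 0.083 0.032] travel [0.0011, 0.0002, 0.064] dr [0.001, 0.001, 0.002] op 0.0040391640541144625
```

{"fn": "play_rows", "kwargs": {
  "claw": [255,255,255,255,255,255,255,255,255,255,255,255,255,255,255,255,255,255],
  "travel": [
    [0,0,0.008],
    [0,0,0.016],
    [0,0,0.022],
    [0,0,0.026],
    [0,0,0.03],
    [0,0,0.034],
    [0,0,0.038],
    [0,0,0.041],
    [0,0,0.044],
    [0,0,0.047],
    [0,0,0.05],
    [0,0,0.053],
    [0,0,0.056],
    [0,0,0.058],
    [0,0,0.06],
    [0,0,0.062],
    [0,0,0.064],
    [0,0,0.064]
  ],
  "dr": [
    [0,0,0],
    [0,0,0],
    [0,0,0],
    [0,0,0],
    [0,0,0],
    [0,0,0],
    [0,0,0],
    [0,0,0],
    [0,0,0],
    [0,0,0],
    [0,0,0],
    [0,0,0],
    [0,0,0],
    [0,0,0],
    [0,0,0],
    [0,0,0],
    [0,0,0],
    [0,0,0]
  ]
}}

```text
time: 4.8
eef_pos: [0.5356, 0.083, 0.0332]
tcp_rot: [-0.06, 0.704, 0.058, 0.705]
contact_force: [0.1, -0.7, 0.1]
opening: -0.001
```

Run:
```python
from h import *
d=snap('side','side2')
cv2.imwrite('pics/crop2.png',cv2.resize(d['img'][160:350,195:420,::-1],None,fx=3.5,fy=3,interpolation=cv2.INTER_CUBIC))
J=w2j(cloud(d)); m=(abs(J[...,2]-.075)<.006)&(abs(J[...,0])<.15)&(J[...,1]<-.02)&(J[...,1]>-.1)
print(np.percentile(J[m][:,0],[1,5,95,99]))
goto([-.08,0,.032])
```

```text
[-0.07661679 -0.07528341  0.06430274  0.06797292]
now jig [-0.0895 -0.0003  0.0332] F [-0.9  -0.63 -1.18] t 4.85 -> [-0.08   0.     0.032] world [0.545 0.085 0.032] travel [0.0012, 0.0003, 0.0095] dr [0.001, 0.002, 0.002] op 0.0012242665144872311
```

View pics/crop2.png

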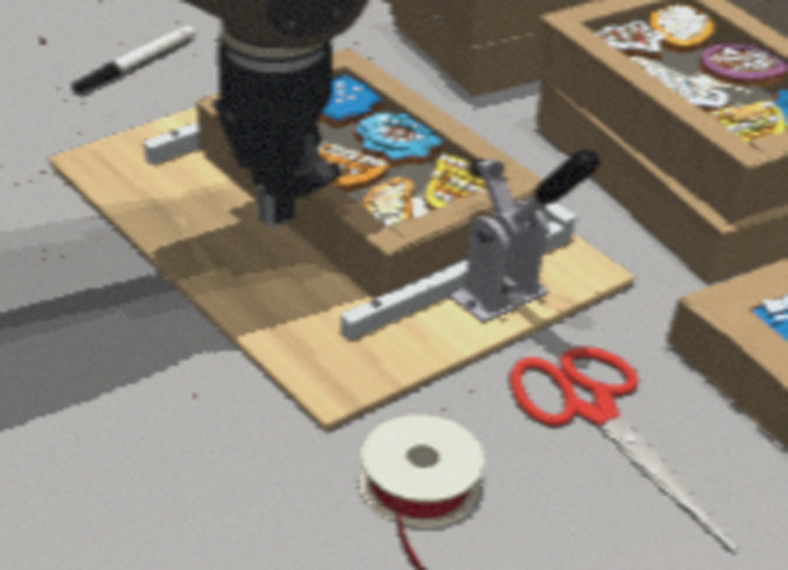

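The box now has its near face at about jig x = -76 mm, so there are about 5 mm left to home. I'll push slowly and watch the force.

{"fn": "play_rows", "kwargs": {
  "claw": [255,255,255,255,255,255],
  "travel": [
    [0,0,0.001],
    [0,0,0.002],
    [0,0,0.003],
    [0,0,0.004],
    [0,0,0.005],
    [0,0,0.005]
  ],
  "dr": [
    [0,0,0],
    [0,0,0],
    [0,0,0],
    [0,0,0],
    [0,0,0],
    [0,0,0]
  ]
}}

```text
time: 5.45
eef_pos: [0.5408, 0.0838, 0.0332]
tcp_rot: [-0.06, 0.704, 0.058, 0.706]
contact_force: [-1.2, -0.1, 0.1]
opening: -0.003
```

{"fn": "play_rows", "kwargs": {
  "claw": [255,255,255,255],
  "travel": [
    [0,0,0.001],
    [0,0,0.002],
    [0,0,0.002],
    [0,0,0.002]
  ],
  "dr": [
    [0,0,0],
    [0,0,0],
    [0,0,0],
    [0,0,0]
  ]
}}

```text
time: 5.85
eef_pos: [0.5419, 0.0842, 0.0329]
tcp_rot: [-0.06, 0.705, 0.059, 0.705]
contact_force: [-4.3, -0.1, 2.7]
opening: -0.003
```

{"fn": "play_rows", "kwargs": {
  "claw": [255,255,255,255],
  "travel": [
    [0,0,0.002],
    [0,0,0.003],
    [0,0,0.003],
    [0,0,0.003]
  ],
  "dr": [
    [0,0,0],
    [0,0,0],
    [0,0,0],
    [0,0,0]
  ]
}}

```text
time: 6.25
eef_pos: [0.5415, 0.0843, 0.0323]
tcp_rot: [-0.06, 0.708, 0.059, 0.701]
contact_force: [-11.9, -2.5, 7.2]
opening: 0.0
```

Run:
```python
from h import *
d=snap('side','side3')
cv2.imwrite('pics/crop3.png',cv2.resize(d['img'][160:350,195:420,::-1],None,fx=3.5,fy=3,interpolation=cv2.INTER_CUBIC))
J=w2j(cloud(d)); m=(abs(J[...,2]-.075)<.006)&(abs(J[...,0])<.15)&(J[...,1]<-.02)&(J[...,1]>-.1)
print(np.percentile(J[m][:,0],[1,5,95,99]))
goto([-.14,0,.035])
```

```text
[-0.07055905 -0.06934433  0.07008435  0.07336731]
now jig [-0.0835  0.0001  0.0323] F [-12.48  -1.99   7.97] t 6.3 -> [-0.14   0.     0.035] world [0.486 0.075 0.035] travel [-0.0022, -0.0, -0.0566] dr [0.001, -0.009, 0.002] op 0.0026903508001473587
```

View pics/crop3.png

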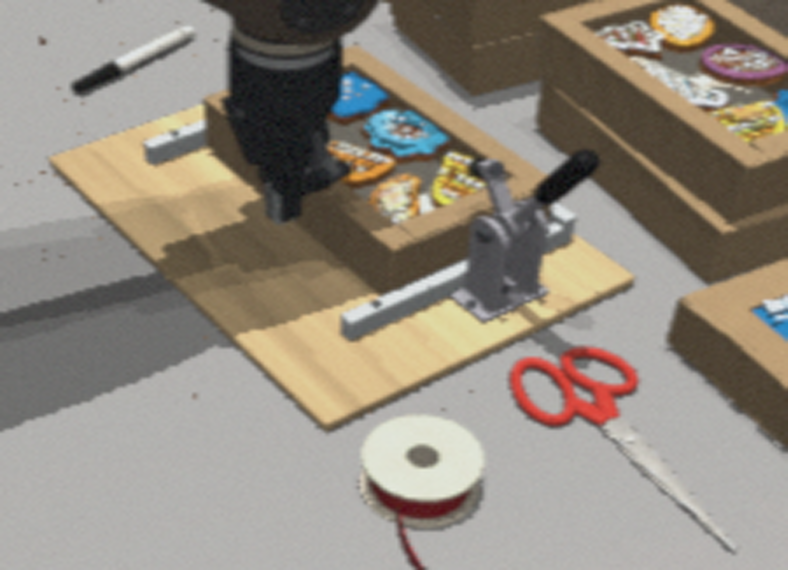

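The box is home. Its near face is at -70 mm and the tool stopped with 12 N reaction. I'll back off and rise.

{"fn": "play_rows", "kwargs": {
  "claw": [255,255,255,255,255,255,255,255,255,255,255,255,255,255,255],
  "travel": [
    [0,0,-0.005],
    [0,0,-0.015],
    [0,0,-0.03],
    [0,0,-0.045],
    [-0.01,0,-0.056],
    [-0.04,0,-0.06],
    [-0.08,0,-0.06],
    [-0.12,0,-0.06],
    [-0.16,0,-0.06],
    [-0.2,0,-0.06],
    [-0.23,0,-0.06],
    [-0.25,0,-0.06],
    [-0.25,0,-0.06],
    [-0.25,0,-0.06],
    [-0.25,0,-0.06]
  ],
  "dr": [
    [0,0,0],
    [0,0,0],
    [0,0,0],
    [0,0,0],
    [0,0,0],
    [0,0,0],
    [0,0,0],
    [0,0,0],
    [0,0,0],
    [0,0,0],
    [0,0,0],
    [0,0,0],
    [0,0,0],
    [0,0,0],
    [0,0,0]
  ]
}}

```text
time: 7.8
eef_pos: [0.4836, 0.075, 0.2808]
tcp_rot: [-0.06, 0.709, 0.059, 0.701]
contact_force: [-0.4, 0.7, -0.8]
opening: 0.0
```

Run:
```python
from h import *
d=snap('side','side4')
J=w2j(cloud(d)); m=(abs(J[...,2]-.075)<.006)&(abs(J[...,0])<.15)&(J[...,1]<-.02)&(J[...,1]>-.1)
print(np.percentile(J[m][:,0],[1,5,95,99]))
goto([0,-.28,.28])
```

```text
[-0.07072055 -0.06940829  0.07005765  0.07373103]
now jig [-0.1421  0.0005  0.2807] F [ 0.02 -0.32 -0.06] t 7.85 -> [ 0.   -0.28  0.28] world [ 0.67  -0.178  0.28 ] travel [-0.0008, -0.2807, 0.1418] dr [0.001, -0.012, 0.001] op 0.0016550399839961995
```

{"fn": "play_rows", "kwargs": {
  "claw": [255,255,255,255,255,255,255,255,255,255,255,255],
  "travel": [
    [0,-0.04,0.02],
    [0,-0.08,0.04],
    [0,-0.12,0.06],
    [0,-0.16,0.08],
    [0,-0.2,0.1],
    [0,-0.24,0.12],
    [0,-0.27,0.138],
    [0,-0.281,0.142],
    [0,-0.281,0.142],
    [0,-0.281,0.142],
    [0,-0.281,0.142],
    [0,-0.281,0.142]
  ],
  "dr": [
    [0,-0.012,0],
    [0,-0.012,0],
    [0,-0.012,0],
    [0,-0.012,0],
    [0,-0.012,0],
    [0,-0.012,0],
    [0,-0.012,0],
    [0,-0.012,0],
    [0,-0.012,0],
    [0,-0.012,0],
    [0,-0.012,0],
    [0,-0.012,0]
  ]
}}

```text
time: 9.05
eef_pos: [0.6703, -0.1768, 0.2796]
tcp_rot: [-0.06, 0.704, 0.06, 0.705]
contact_force: [-0.4, 0.4, -0.8]
opening: -0.001
```

Run:
```python
from h import *
snap('side','side5')
goto([0,-.28,.158])
```

```text
now jig [ 1.000e-04 -2.791e-01  2.797e-01] F [-0.36 -0.54 -0.65] t 9.1 -> [ 0.    -0.28   0.158] world [ 0.67  -0.178  0.158] travel [0.1217, -0.0008, -0.0002] dr [0.002, 0.0, 0.001] op -0.0015735825284163487
```

View pics/side5.png

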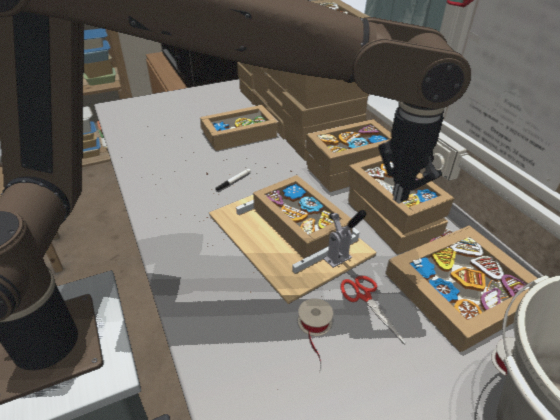

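{"fn": "play_rows", "kwargs": {
  "claw": [255,255,255,255,255,255],
  "travel": [
    [0.03,0,0],
    [0.06,0,0],
    [0.09,0,0],
    [0.115,0,0],
    [0.122,0,0],
    [0.122,0,0]
  ],
  "dr": [
    [0,0,0],
    [0,0,0],
    [0,0,0],
    [0,0,0],
    [0,0,0],
    [0,0,0]
  ]
}}

```text
time: 9.7
eef_pos: [0.6697, -0.1764, 0.1567]
tcp_rot: [-0.06, 0.705, 0.06, 0.704]
contact_force: [0.3, 0.2, -0.3]
opening: 0.004
```

Run:
```python
from h import *
d=snap('side','side6'); cv2.imwrite('pics/crop6.png',cv2.resize(d['img'][120:310,245:470,::-1],None,fx=3.5,fy=3,interpolation=cv2.INTER_CUBIC))
goto([0,-.165,.158])
```

```text
now jig [ 0.0004 -0.279   0.1585] F [-0.12 -0.26  0.53] t 9.75 -> [ 0.    -0.165  0.158] world [ 0.651 -0.065  0.158] travel [0.0004, 0.114, -0.0001] dr [0.003, 0.001, 0.001] op -0.004287318922565645
```

View pics/crop6.png

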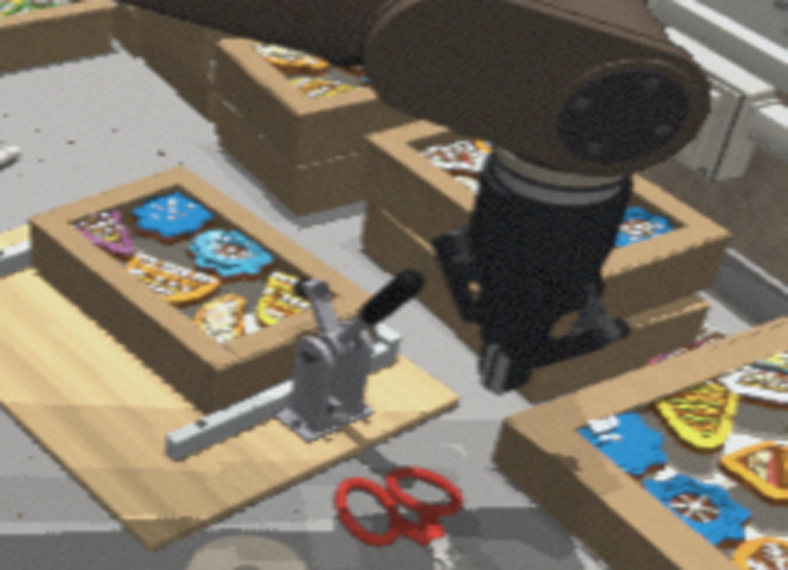

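The outer linkage hangs roughly 45 mm above the tips, at about (470,315) in the crop. I'll raise 18 mm so that only the straight fingertip meets the grip, then push along jig +y.

{"fn": "play_rows", "kwargs": {
  "claw": [255,255,255,255,255,255,255,255,255,255,255,255],
  "travel": [
    [-0.018,0,0],
    [-0.018,0.01,0],
    [-0.018,0.02,0],
    [-0.018,0.03,0],
    [-0.018,0.038,0],
    [-0.018,0.045,0],
    [-0.018,0.05,0],
    [-0.018,0.055,0],
    [-0.018,0.06,0],
    [-0.018,0.065,0],
    [-0.018,0.07,0],
    [-0.018,0.07,0]
  ],
  "dr": [
    [0,0,0],
    [0,0,0],
    [0,0,0],
    [0,0,0],
    [0,0,0],
    [0,0,0],
    [0,0,0],
    [0,0,0],
    [0,0,0],
    [0,0,0],
    [0,0,0],
    [0,0,0]
  ]
}}

```text
time: 10.95
eef_pos: [0.6601, -0.1099, 0.1788]
tcp_rot: [-0.062, 0.703, 0.058, 0.706]
contact_force: [0.5, -5.4, 3.1]
opening: -0.003
```

Run:
```python
from h import *
d=snap('side','side7'); cv2.imwrite('pics/crop7.png',cv2.resize(d['img'][120:310,245:470,::-1],None,fx=3.5,fy=3,interpolation=cv2.INTER_CUBIC))
goto([0,-.15,.176])
```

```text
now jig [ 0.0012 -0.2113  0.1787] F [ 1.95 -4.89  3.94] t 11.0 -> [ 0.    -0.15   0.176] world [ 0.649 -0.05   0.176] travel [0.0023, 0.0613, -0.001] dr [0.003, 0.005, 0.007] op 0.0008883087297423009
```

View pics/crop7.png

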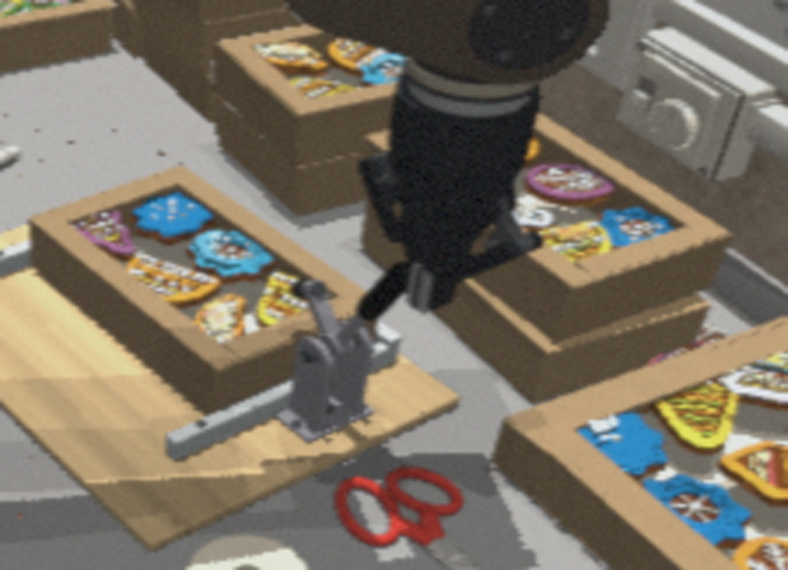

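The fingertip is on the grip at about (400,280), with about 5 N. I'll continue over centre.

{"fn": "play_rows", "kwargs": {
  "claw": [255,255,255,255,255,255,255,255,255,255,255,255],
  "travel": [
    [0,0.007,0],
    [0,0.014,0],
    [0,0.021,0],
    [0,0.028,0],
    [0,0.035,0],
    [0,0.042,0],
    [0,0.049,0],
    [0,0.056,0],
    [0,0.062,0],
    [0,0.066,0],
    [0,0.066,0],
    [0,0.066,0]
  ],
  "dr": [
    [0,0,0],
    [0,0,0],
    [0,0,0],
    [0,0,0],
    [0,0,0],
    [0,0,0],
    [0,0,0],
    [0,0,0],
    [0,0,0],
    [0,0,0],
    [0,0,0],
    [0,0,0]
  ]
}}

```text
time: 12.2
eef_pos: [0.649, -0.045, 0.1783]
tcp_rot: [-0.062, 0.703, 0.058, 0.706]
contact_force: [-0.1, -0.0, -0.4]
opening: 0.003
```

Run:
```python
from h import *
d=snap('side','side8'); cv2.imwrite('pics/crop8.png',cv2.resize(d['img'][120:310,245:470,::-1],None,fx=3.5,fy=3,interpolation=cv2.INTER_CUBIC))
goto([0,-.25,.18])
```

```text
now jig [ 0.0011 -0.1455  0.1783] F [1.05 0.11 0.38] t 12.25 -> [ 0.   -0.25  0.18] world [ 0.665 -0.148  0.18 ] travel [-0.001, -0.1045, -0.0013] dr [0.003, 0.005, 0.007] op -0.002317441479042372
```

View pics/crop8.png

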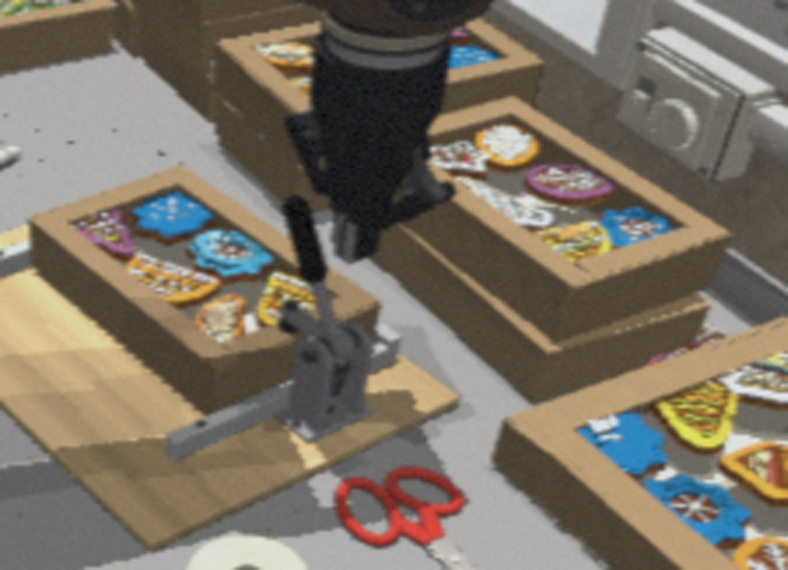

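The lever has snapped over (grip at (305,235)) and the fingers are free of it. I'll back away and up.

{"fn": "play_rows", "kwargs": {
  "claw": [255,255,255,255,255,255,255,255,255,255],
  "travel": [
    [0,-0.02,0],
    [0,-0.05,0],
    [0,-0.08,0],
    [0,-0.105,0],
    [-0.03,-0.12,0],
    [-0.07,-0.13,0],
    [-0.11,-0.13,0],
    [-0.12,-0.13,0],
    [-0.12,-0.13,0],
    [-0.12,-0.13,0]
  ],
  "dr": [
    [0,0,0],
    [0,0,0],
    [0,0,0],
    [0,0,0],
    [0,0,0],
    [0,0,0],
    [0,0,0],
    [0,0,0],
    [0,0,0],
    [0,0,0]
  ]
}}

```text
time: 13.25
eef_pos: [0.6697, -0.173, 0.2974]
tcp_rot: [-0.062, 0.703, 0.058, 0.706]
contact_force: [-1.0, -0.3, -0.6]
opening: 0.0
```

Run:
```python
from h import *
d=snap('side','side9'); cv2.imwrite('pics/crop9.png',cv2.resize(d['img'][150:340,215:440,::-1],None,fx=3.5,fy=3,interpolation=cv2.INTER_CUBIC))
J=w2j(cloud(d)); m=(abs(J[...,2]-.075)<.006)&(abs(J[...,0])<.15)&(J[...,1]<-.02)&(J[...,1]>-.1)
print(np.percentile(J[m][:,0],[1,5,95,99]), np.median(J[m][:,2]))
V=d['img'].max(2); m=(V<60)&(J[...,2]>.12)&(J[...,2]<.22)&(abs(J[...,0])<.03)&(abs(J[...,1]+.11)<.06)
q=J[m]; print(m.sum(),q.mean(0).round(3),q.min(0).round(3),q.max(0).round(3))
p=q.mean(0); print('lean from upright',np.degrees(np.arctan2(p[1]+.152,p[2]-.09)))
c=np.linalg.svd(q-q.mean(0))[2][0]; print('axis lean',np.degrees(np.arctan2(abs(c[1]),abs(c[2]))))
goto([0,-.28,.3])
```

```text
[-0.07082888 -0.06933931  0.06840631  0.07361108] 0.0755681020160025
188 [-0.003 -0.107  0.173] [-0.01  -0.126  0.142] [ 0.008 -0.088  0.201]
lean from upright 28.630268554518477
axis lean 28.320818290414525
now jig [-1.000e-04 -2.745e-01  2.963e-01] F [ 0.1  -0.37 -0.11] t 13.3 -> [ 0.   -0.28  0.3 ] world [ 0.67  -0.178  0.3  ] travel [-0.0037, -0.0055, 0.0001] dr [0.002, 0.001, 0.005] op -0.0018228223577093981
```

View pics/crop9.png

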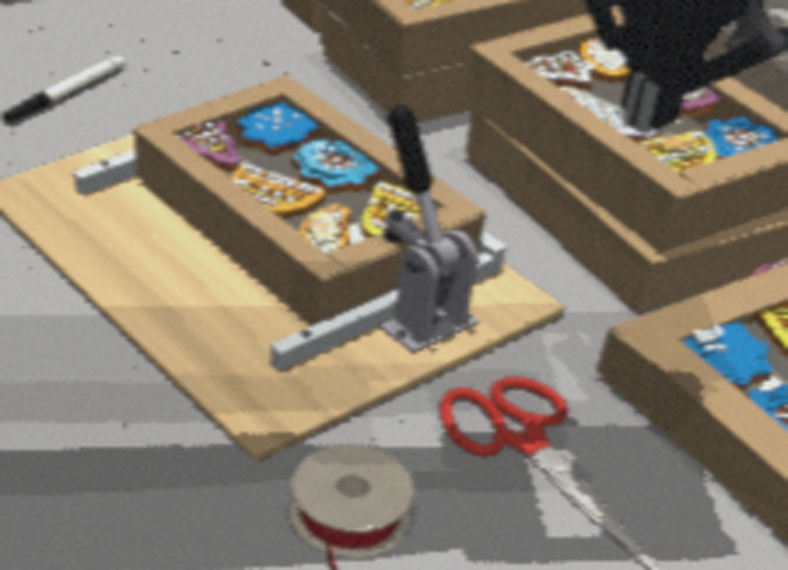

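The lever leans 28.5° over the box (about 0.98 rad) with its foot on the box edge. The box is home and flat, the hand is clear, and the spool, scissors and marker look unmoved.

```bash
python3 -c "
from plant import ctrl
print(ctrl.sign_off())"
```

```text
the job is handed in; nothing more can be done
None
```

I pushed the box home against the end stop with the shut fingertips. I then pushed the lever grip over centre until it snapped across, moved the hand clear and handed the job in at about 13 s of the 43 s allowed. The hand-in reported no verdict.

What the last checks showed:
- **Box home:** its near face is at jig x of about -70 mm, which puts the centre about 1 mm from home. The tool stopped against it with about 12 N before I backed off.
- **Box flat:** the top measured about 75.5 mm above the worktop against 74 mm expected, which is within camera error.
- **Lever:** it leans about 28.5° over the box, roughly 0.98 rad, and the foot appears to rest on the box edge. The foot's pressing force cannot be measured, so I inferred it from the angle and the picture.
- **Other items:** scissors, spool and marker look unmoved in the last picture; I did not measure their positions.
- **Hand clear:** the tips are about 0.30 m above the worktop, and the force reading is only noise (about 1 N or less).

No check failed or disagreed.

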